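# Work the folding stay of a jeweller's tool chest

## Task

I have just refitted the folding stay of the tool chest and want it tried once: raise the lid by its bar until the stay clicks over and locks, let go so that the lid stands alone on the stay, then press the stay's knob down to break the joint and lower the lid fully shut. Feel for the lock and never force the stay, or its clamped lower bracket will slip; do not let the lid drop, leave the other things on the bench where they are, and let go at the end.

Things in the scene. Friction and masses are not known exactly. Their poses are not given: they have to be found in the camera images.
- chest: Wooden tool chest fixed to the bench, 185 mm deep (its x), 240 mm wide (its y), walls 120 mm high and 10 mm thick. Origin at the centre of its underside; its front (with the lid's bar) faces its -x, the lid is hinged along the top of its +x wall, the folding stay runs on the outside of its left (+y) wall.
- hinge (a point): Middle of the lid's hinge line, at chest (+92.5, 0, 120) mm; the hinge line runs along the chest's y.
- lid (a joint): Lid angle in rad, 0 shut, growing as it opens. A 14 mm board of 185 x 240 mm, about 0.6 kg, on a stiff hinge: with the stay folded it stands by itself above about 1.1 rad and falls shut from below that. The stay comes taut and locks somewhere from 1.2 to 1.52 rad, different each time (it depends on where its bracket is clamped); 0.01 rad short of taut it is not locked.
- bar (a point): Middle of the lid's steel bar handle: round, 12 mm thick, 100 mm long along the chest's y, held by two end legs 42 mm off the lid's front edge (34 mm gap); 227 mm from the hinge line and 7 mm above it when shut (127 mm over the bench). With the lid up it is on top, up to 345 mm high. Raising takes 3 to 6 N here, falling to about none near upright, then resistance rises steeply when the stay is taut.
- stay (a joint): Fold of the stay's middle joint in rad: about 0 with the lid shut (folded), 2.18 when its two links are in line, 2.38 when it has sprung past the line against its stop, which is locked. A light spring flips it past the line by itself once the lid is raised till the stay is taut.
- knob (a point): Centre of the thumb knob on the stay's middle pivot, a cylinder 18 mm thick, 27 mm long, pointing out along the chest's +y, 13 to 40 mm off its left wall. Folded it hangs low; locked it stands 10 to 30 mm above the rim, some 100 mm in front of the hinge line. It gives way downward under 2 to 4 N; pressed down 25 to 30 mm the stay stays broken, less and it springs back.
- anchor (a point): Pivot of the stay's lower end, on a small clamped steel bracket in a slotted plate on the chest's left wall, near its front, 15 to 30 mm below the rim. It must not slip along its slot: more than about 14 N at the bar once the stay is taut, or pulling the locked lid down as hard, makes it slip.
- solder_block: Pale soldering block, 70 x 50 x 35 mm, on the bench right of the chest. Leave it alone. Origin at the centre of its underside.
- tin: Small round tin, 68 mm wide, 45 mm high, on the bench left of the chest. Leave it alone. Origin at the centre of its underside.
- pliers: Pliers lying flat before the chest's right half, 140 mm long, 12 mm high. Leave it alone. Origin at the centre of its underside.
- hammer: Hammer lying on the right of the bench, 220 mm long. Leave it alone. Origin at the centre of its underside.
- doming_block: Steel cube of 50 mm, right and back. Leave it alone. Origin at the centre of its underside.
- file_cup: White cup, 76 mm wide, 90 mm high, left and back. Leave it alone. Origin at the centre of its underside.
- jar: Amber jar, 60 mm wide, 75 mm high, on the left. Leave it alone. Origin at the centre of its underside.

How it is judged:
By the outcome, as a careful person would: the job done as asked, in the order asked, and still so for the second after the job is handed in, with the robot touching nothing.
It also fails if it takes over 70 s, if anything falls off the work surface, if the arm or the gripper's body presses on something with over 40 N, if the wrist force passes 120 N, or if a joint passes its speed limit or range.

## Robot

A 6-joint arm with a two-finger parallel gripper is mounted at the origin on the work surface. World frame = base frame: x ahead of the robot, y to its left, z up, the work surface at z = 0. Lengths are in m, angles in rad, forces in N, time in s.
With the tool pointing down it reaches from about 0.275 to 0.825 m from the base axis. Payload 4.9 kg.
Tool frame: the origin (TCP) lies midway between the tips of the shut fingers; the grasp point (between the pads) lies 19 mm behind it (bot.grip_depth is the distance from the TCP to the grasp point, in m); y points along the fingers, x is the direction in which the jaws open and shut, and the axes are right-handed (so a half turn about y gives the same grasp; the last joint's range is limited). The gripper opens to 85 mm and grips with 20 to 120 N. Pads are 22 mm wide; open, the fingers measure 114 mm over their backs; the gripper's body (76 mm by 85 mm) begins 54 mm behind the grasp point. The pads swing forward as they close: fully open they stand 13 mm farther back than shut.
Start: joints at [1.005, 0.326, -0.193, 1.052, 0, 1.437], TCP at [0.23, 0.5, 0.231] pointing down, gripper open.
Joint ranges: [-2.65, 2.65], [-0.97, 1.79], [-1.3, 1.35], [-1.93, 2.1], [-1.47, 1.37], [-3.14, 3.14]. Speed limits (rad/s): [2.57, 2.57, 3.14, 3.14, 3.14, 3.14].

## Interface

Orientations are given as a unit quaternion [w, x, y, z].
In Python, from cell import bot gives the robot as it stands. Calls block until the motion is done:
- bot.move_pose(position, orientation): joint-space move of the TCP to a pose.
- bot.move_linear(position, speed=0.15, rotation=None, until_force=None): straight line of the TCP; rotation=None keeps the orientation; speed is the mean speed in m/s. With until_force (N) it stops when the force on the tool has changed by that much, and returns True; else False.
- bot.goto_joints(angles): joint-space move.
- bot.set_gripper(opening, grasp_force=None): opening from 0.0 (shut) to 1.0 (fully open); grasp_force is the grip in N (None keeps the last); returns when the fingers have stopped.
- bot.wait(seconds).
- bot.solve_ik(position, orientation): joint angles nearest the present ones, or None.
- bot.camera(name): name is "scene" or "top"; returns the picture (384x512x3 uint8, red, green, blue); there is no depth.
- bot.calibration(name): a dict with "mtx" (3x3 intrinsics, pixels), "extrinsics" (4x4, takes a point from world to camera coordinates). Camera axes: x right, y down, z forward; pixel columns grow to the right and rows downward; lengths in m; the calibration is good to about 2 mm. A picture is of the moment at which its call begins. calibration takes no time and is no camera call.
A pose or a line that the arm cannot do raises bot.PlanningError and nothing moves.
- bot.close_job(): hands the job in, once; it reports no verdict.
Trained networks look in the newest picture that a camera, given by its name, has taken for a name from the list of things; names that differ only in an ending like _2 or _b are one class to them, and where a whole thing is asked for, a point or a joint stands for the part that bears it (a point fixed in the world has none). Each returns a list of dicts, best first, with "confidence" (0 to 1); they miss things now and then, are a little off and sometimes report something else, mostly with a low value. They report only what shows in the picture. A call takes as long as a camera call.
- bot.search_frame(camera, thing): "bbox" ([left, top, width, height] in pixels, round what is visible of it).
Readings, each from a call of its own:
- bot.read_clock(): time.
- bot.read_joint_positions(): joint angles.
- bot.read_joint_vel(): joint speeds.
- bot.read_joint_efforts(): joint torques, N m.
- bot.read_position(): TCP position.
- bot.read_tool_rot(): TCP orientation.
- bot.read_ft_force(): force on the tool from outside, world axes, zero at the start.
- bot.read_moment(): the same for the moment, N m.
- bot.read_gripper_width(): opening from 0.0 (shut) to 1.0 (fully open).
Only numpy, scipy, OpenCV 4.12 (cv2) and the standard library are available. Lean on these libraries where they do the work, as an engineer would, in place of code of your own. Each camera call takes 0.05 s, during which the arm holds its last target. There are 200 camera calls.

## Working session

There is one attempt and no reset: what is moved stays moved. The work goes in short steps, each a Python script; the robot and the scene stay as the last script left them, time stands still between calls to the robot, and variables do not carry over. Pictures are saved under pics/ and viewed, about 8 in all and at most 12, crops included, and the job is handed in when it is done.

```bash
ls; mkdir -p pics
python3 - <<'E'
from cell import bot
import cv2,numpy as np
print(bot.read_clock())
for c in("scene","top"):
    im=bot.camera(c); cv2.imwrite(f"pics/{c}0.png",im[:,:,::-1])
    k=bot.calibration(c); print(c,k["mtx"].round(1).tolist(),k["extrinsics"].round(4).tolist())
    for t in("chest","lid","bar","knob","anchor","tin","jar","file_cup","pliers","solder_block","stay"):
        r=bot.search_frame(c,t)
        print(t,[([round(v) for v in d["bbox"]],round(d["confidence"],2)) for d in r[:2]])
print(bot.read_clock(),bot.read_position(),bot.read_tool_rot(),bot.grip_depth)
E
```

```text
pics
0.0
scene [[388.1, 0.0, 249.1], [0.0, 388.1, 189.5], [0.0, 0.0, 1.0]] [[-0.7636, 0.6457, 0.0005, 0.4114], [0.5036, 0.596, -0.6254, -0.2032], [-0.4042, -0.4773, -0.7803, 1.689], [0.0, 0.0, 0.0, 1.0]]
chest [([216, 178, 85, 95], 0.81)]
lid [([214, 184, 84, 70], 0.61), ([214, 182, 86, 95], 0.59)]
bar [([216, 183, 82, 70], 0.8)]
knob [([282, 231, 14, 26], 0.7), ([211, 182, 87, 92], 0.22)]
anchor [([279, 232, 23, 26], 0.57), ([171, 116, 29, 36], 0.41)]
tin [([277, 272, 20, 23], 0.66)]
jar [([336, 290, 25, 27], 0.56)]
file_cup [([312, 288, 24, 33], 0.71)]
pliers []
solder_block []
stay [([279, 246, 16, 14], 0.65)]
top [[486.0, 0.0, 254.3], [0.0, 486.0, 183.4], [0.0, 0.0, 1.0]] [[-0.023, -0.9996, -0.0134, 0.0315], [-0.9911, 0.0246, -0.1306, 0.5443], [0.1309, 0.0103, -0.9913, 1.4824], [0.0, 0.0, 0.0, 1.0]]
chest [([172, 130, 92, 77], 0.98)]
lid [([177, 132, 86, 75], 0.61), ([174, 172, 10, 17], 0.61)]
bar [([181, 131, 83, 77], 0.57), ([257, 196, 23, 42], 0.24)]
knob [([170, 175, 8, 6], 0.54)]
anchor [([257, 196, 22, 43], 0.71)]
tin [([149, 141, 21, 21], 0.81), ([384, 170, 55, 60], 0.54)]
jar [([93, 176, 23, 18], 0.63)]
file_cup [([101, 151, 32, 20], 0.55)]
pliers [([254, 194, 24, 42], 0.56)]
solder_block [([274, 166, 18, 24], 0.56), ([94, 176, 24, 21], 0.27)]
stay [([173, 172, 9, 9], 0.58)]
1.2 [0.23016493 0.49953767 0.23127568] [ 0.59550531 -0.59550133 -0.38127276  0.38129079] 0.0187
```

Run:
```python
import cv2,numpy as np
a=cv2.imread("pics/scene0.png")[150:330,150:390];b=cv2.imread("pics/top0.png")[100:280,80:320]
cv2.imwrite("pics/v1.png",cv2.resize(a,(800,600),interpolation=cv2.INTER_CUBIC));cv2.imwrite("pics/v2.png",cv2.resize(b,(800,600),interpolation=cv2.INTER_CUBIC))
```

```text
(no output)
```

View pics/v1.png

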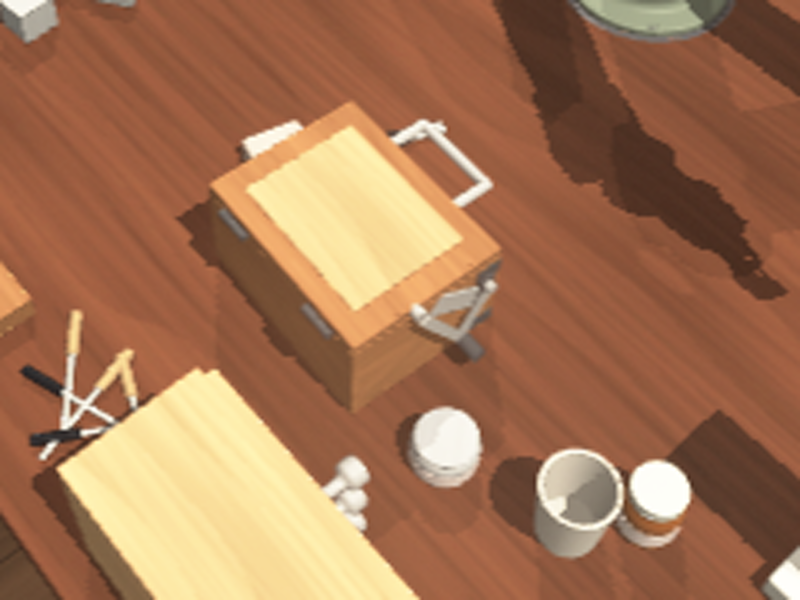

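View pics/v2.png

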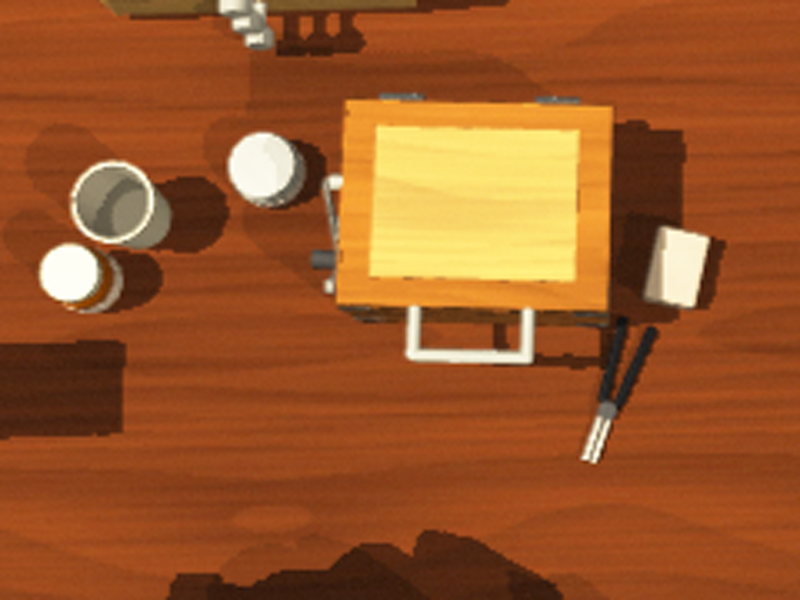

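```bash
cat > geo.py <<'E'
import numpy as np
from scipy.optimize import least_squares
def proj(k,p):
    E=k["extrinsics"];q=np.asarray(p)@E[:3,:3].T+E[:3,3];q=q@k["mtx"].T
    return q[...,:2]/q[...,2:]
def tri(ks,pix,x0=(.5,.1,.1)):
    s=least_squares(lambda x:np.concatenate([proj(k,x)-p for k,p in zip(ks,pix)]),x0);return s.x,np.abs(s.fun).max()
E
python3 - <<'E'
from cell import bot
from geo import *
K={c:bot.calibration(c) for c in("scene","top")}
t=lambda u,v:np.array([80+u/3.3333-.35,100+v/3.3333-.35]); s=lambda u,v:np.array([150+u/3.3333-.35,150+v/3.3333-.35])
# chest-frame points: lid top corners, bar corner (centre-line)
P=np.array([[.0925,.12,.134],[.0925,-.12,.134],[-.0925,-.12,.134],[-.0925,.12,.134],[-.1345,.05,.127],[-.1345,-.05,.127]])
T=[t(345,100),t(612,107),t(610,309),t(338,304),t(411,356),t(530,358)]
S=[s(350,345),s(212,185),s(350,102),s(498,250),s(488,185),s(425,127)]
for a,b in zip(T,S): print("tri",*[np.round(v,4) for v in tri([K["top"],K["scene"]],[a,b])])
def W(x):
    c,n=np.cos(x[2]),np.sin(x[2]);return P@np.array([[c,-n,0],[n,c,0],[0,0,1]]).T+[x[0],x[1],x[3]]
f=lambda x:np.concatenate([(proj(K["top"],W(x))-T).ravel(),(proj(K["scene"],W(x))-S).ravel()])
r=least_squares(f,[.5,.1,0,0],loss="soft_l1");print(r.x.round(4),f(r.x).round(1).tolist());print(W(r.x).round(4).tolist())
E
```

```text
tri [0.6998 0.2222 0.1363] 1.1196
tri [ 0.6865 -0.0129  0.1304] 0.1015
tri [ 0.506  -0.0067  0.1285] 0.2146
tri [0.5173 0.2314 0.1276] 0.7116
tri [0.4694 0.168  0.1275] 0.4995
tri [0.4646 0.0653 0.1212] 0.1868
[ 0.6019  0.1091 -0.0494 -0.0041] [0.4, -0.3, 0.9, -0.6, -0.0, 0.7, -0.3, 0.1, 1.3, -0.4, -0.3, -0.1, 1.4, 1.7, -0.7, -0.1, 0.8, -0.5, 1.6, -0.2, -0.2, 0.5, -0.2, -0.2]
[[0.7002, 0.2243, 0.1299], [0.6883, -0.0154, 0.1299], [0.5036, -0.0062, 0.1299], [0.5154, 0.2335, 0.1299], [0.47, 0.1656, 0.1229], [0.4651, 0.0658, 0.1229]]
```

```bash
cat > h.py <<'E'
from cell import bot
import numpy as np, cv2
from scipy.spatial.transform import Rotation as R
YAW=-0.0494; C0=np.array([.6019,.1091,0.]); PHI=np.arctan2(7,227); RB=.2271
cx=np.array([np.cos(YAW),np.sin(YAW),0]); cy=np.array([-np.sin(YAW),np.cos(YAW),0]); cz=np.array([0,0,1.])
W=lambda x,y,z:C0+cx*x+cy*y+cz*z
H=W(.0925,0,.12); SG=1
def quat(a):  # tool pitched a below horizontal, jaws in the chest's xz plane
    y=np.cos(a)*cx-np.sin(a)*cz; x=SG*(np.sin(a)*cx+np.cos(a)*cz)
    q=R.from_matrix(np.c_[x,y,np.cross(x,y)]).as_quat(); return q[[3,0,1,2]]
app=lambda a:np.cos(a)*cx-np.sin(a)*cz
alpha=lambda th:.52+.62*th
bar=lambda th:H+RB*(-np.cos(th+PHI)*cx+np.sin(th+PHI)*cz)
tan=lambda th:np.sin(th+PHI)*cx+np.cos(th+PHI)*cz
def pose(th,back=0.,al=None):
    a=alpha(th) if al is None else al
    return bar(th)+app(a)*(bot.grip_depth-back),quat(a)
def go(th,v=.06,f=None):
    p,q=pose(th); return bot.move_linear(p,speed=v,rotation=q,until_force=f)
def ft(th):
    F=bot.read_ft_force(); return round(float(F@tan(th)),2),np.round(F,1).tolist()
def lid(p=None): # lid angle from tool position (assuming bar at the grasp point)
    q=bot.read_tool_rot(); g=bot.read_position()-R.from_quat(np.r_[q[1:],q[0]]).apply([0,bot.grip_depth,0])-H
    return np.arctan2(g[2],-g@cx)-PHI
E
python3 - <<'E'
import h
from h import *
q=bot.read_tool_rot();print(R.from_quat(np.r_[q[1:],q[0]]).as_matrix().round(2).tolist())
for h.SG in(1,-1):
    for th,b in((0,.08),(0,0),(.5,0),(1,0),(1.5,0),(1.5,.1)):
        s=bot.solve_ik(*pose(th,b));print(h.SG,th,b,None if s is None else np.round(s,2))
    s=bot.solve_ik(W(0,.148,.16),quat(1.05));print('knob',None if s is None else np.round(s,2))
    s=bot.solve_ik(W(0,.148,.11),quat(1.05));print('knob',None if s is None else np.round(s,2))
E
```

```text
[[0.42, -0.0, -0.91], [0.91, -0.0, 0.42], [-0.0, -1.0, 0.0]]
1 0 0.08 None
1 0 0 None
1 0.5 0 [ 0.16 -0.09 -1.03 -0.1  -0.14  1.73]
1 1 0 [ 0.09  0.07 -0.44  0.63 -0.06  1.7 ]
1 1.5 0 [ 0.05  0.48  0.28  1.25 -0.01  1.67]
1 1.5 0.1 [ 0.05  0.47  0.51  1.49 -0.01  1.67]
knob [ 0.38  0.32 -0.56  0.21 -0.21  1.95]
knob [ 0.38  0.39 -0.61  0.08 -0.21  1.95]
-1 0 0.08 None
-1 0 0 None
-1 0.5 0 [ 0.16 -0.09 -1.03 -0.1  -0.14 -1.42]
-1 1 0 [ 0.09  0.07 -0.44  0.63 -0.06 -1.44]
-1 1.5 0 [ 0.05  0.48  0.28  1.25 -0.01 -1.47]
-1 1.5 0.1 [ 0.05  0.47  0.51  1.49 -0.01 -1.47]
knob [ 0.38  0.32 -0.56  0.21 -0.21 -1.19]
knob [ 0.38  0.39 -0.61  0.08 -0.21 -1.19]
```

Run:
```python
from h import *
for th in (0,.1,.25,.5,1,1.5):
  print(th,{b:[round(a,1) for a in np.arange(.3,1.8,.1) if bot.solve_ik(*pose(th,b,a)) is not None] for b in (0,.07)})
print(bot.solve_ik(*pose(0,.07,1.2)))
```

```text
0 {0: [np.float64(0.8), np.float64(0.9), np.float64(1.0), np.float64(1.1), np.float64(1.2), np.float64(1.3), np.float64(1.4), np.float64(1.5), np.float64(1.6), np.float64(1.7)], 0.07: [np.float64(0.8), np.float64(0.9), np.float64(1.0), np.float64(1.1), np.float64(1.2), np.float64(1.3), np.float64(1.4), np.float64(1.5), np.float64(1.6), np.float64(1.7)]}
0.1 {0: [np.float64(0.8), np.float64(0.9), np.float64(1.0), np.float64(1.1), np.float64(1.2), np.float64(1.3), np.float64(1.4), np.float64(1.5), np.float64(1.6), np.float64(1.7)], 0.07: [np.float64(0.8), np.float64(0.9), np.float64(1.0), np.float64(1.1), np.float64(1.2), np.float64(1.3), np.float64(1.4), np.float64(1.5), np.float64(1.6), np.float64(1.7)]}
0.25 {0: [np.float64(0.7), np.float64(0.8), np.float64(0.9), np.float64(1.0), np.float64(1.1), np.float64(1.2), np.float64(1.3), np.float64(1.4), np.float64(1.5), np.float64(1.6), np.float64(1.7)], 0.07: [np.float64(0.7), np.float64(0.8), np.float64(0.9), np.float64(1.0), np.float64(1.1), np.float64(1.2), np.float64(1.3), np.float64(1.4), np.float64(1.5), np.float64(1.6), np.float64(
[... 843 characters left out ...]
loat64(1.2), np.float64(1.3), np.float64(1.4), np.float64(1.5), np.float64(1.6), np.float64(1.7)]}
1.5 {0: [np.float64(0.3), np.float64(0.4), np.float64(0.5), np.float64(0.6), np.float64(0.7), np.float64(0.8), np.float64(0.9), np.float64(1.0), np.float64(1.1), np.float64(1.2), np.float64(1.3), np.float64(1.4), np.float64(1.5), np.float64(1.6), np.float64(1.7)], 0.07: [np.float64(0.3), np.float64(0.4), np.float64(0.5), np.float64(0.6), np.float64(0.7), np.float64(0.8), np.float64(0.9), np.float64(1.0), np.float64(1.1), np.float64(1.2), np.float64(1.3), np.float64(1.4), np.float64(1.5), np.float64(1.6), np.float64(1.7)]}
[ 0.13992622 -0.015463   -0.85183529  0.36967667 -0.06824768  1.7475314 ]
```

```bash
sed -i 's/^alpha=.*/alpha=lambda th:max(.9,th)/' h.py
python3 - <<'E'
from h import *
bot.set_gripper(.55)
bot.move_pose(*pose(0,.08))
print(ft(0)); p,q=pose(0); print("hit",bot.move_linear(p,speed=.1,until_force=5)); print(ft(0),bot.read_position()-p)
bot.set_gripper(.2,20); print(bot.read_gripper_width(),ft(0),bot.read_clock())
ims=[bot.camera(c) for c in("scene","top")]
a=cv2.resize(ims[0][130:310,180:340],(400,450));b=cv2.resize(ims[1][110:290,150:310],(400,450))
cv2.imwrite("pics/v3.png",np.hstack([a,b])[:,:,::-1])
E
```

```text
(0.11, [0.1, -0.2, 0.1])
hit False
(0.35, [0.4, 0.6, 0.3]) [-1.4062869e-04  2.1807170e-04  8.8565138e-05]
0.20124256560704898 (0.04, [0.3, 0.7, 0.0]) 4.5917
```

View pics/v3.png

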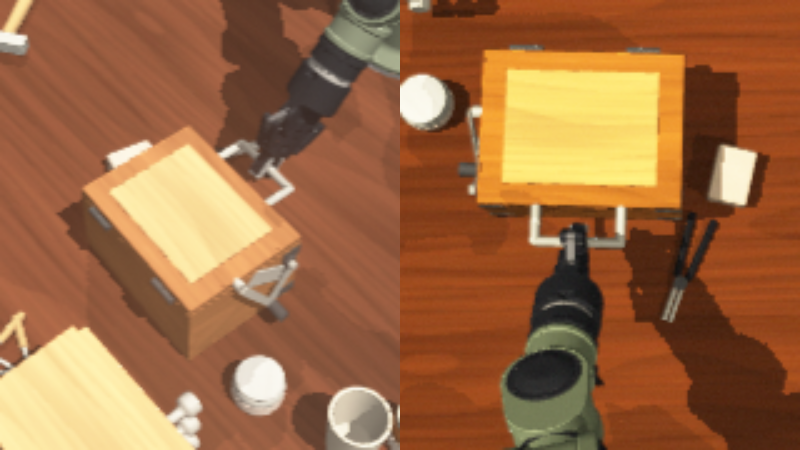

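The fingers straddle the bar near its middle: about (262,165) in the left crop, (570,240) in the right. I'll raise it in steps while watching the force.

Run:
```python
from h import *
for th in np.arange(.1,1.11,.1):
    go(th,.08); f=ft(th); print(round(th,2),f)
    if abs(f[0])>11 or (th>.25 and f[0]>-.5 and th<.6): print("STOP");break
print(bot.read_gripper_width(),lid(),bot.read_clock())
cv2.imwrite("pics/v4.png",cv2.resize(bot.camera("scene")[100:310,180:340],(457,600))[:,:,::-1])
```

```text
0.1 (-1.76, [-4.4, -0.1, -1.2])
0.2 (-1.32, [-8.5, 0.0, 0.6])
0.3 (-2.68, [-4.9, 0.5, -1.1])
0.4 (-1.18, [-2.6, 0.3, -0.1])
0.5 (-0.7, [-0.8, 0.0, -0.3])
0.6 (-1.19, [-0.4, 0.2, -1.2])
0.7 (-1.24, [-0.4, -0.2, -1.3])
0.8 (-0.13, [0.2, 0.4, -0.4])
0.9 (0.47, [0.2, -0.2, 0.5])
1.0 (0.34, [0.5, -0.1, -0.2])
1.1 (-0.13, [0.1, 0.3, -0.4])
0.19856421772584665 1.0954898701492448 9.4083
```

View pics/v4.png

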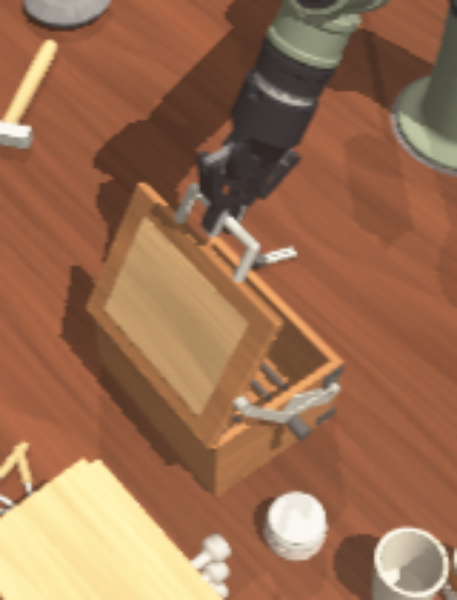

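The lid is up at about 1.1 rad, the bar still sits between the fingers, and the stay is unfolding at its middle joint near (300,410). Next I'll feel for the lock.

Run:
```python
from h import *
th=lid()
for i in range(30):
    th=min(th+.025,1.56); hit=go(th,.025,4); f=ft(th); l=lid(); print(round(th,3),hit,f,round(l,4))
    if f[0]<-4: break
    if hit: th=l
    if th>=1.56: break
bot.wait(.3); print(ft(th),lid(),bot.read_clock())
```

```text
1.117 False (-0.23, [-0.2, -0.2, -0.2]) 1.1137
1.142 False (-0.1, [-0.0, 0.4, -0.2]) 1.1433
1.167 False (0.33, [-0.0, -0.4, 1.0]) 1.1687
1.192 False (-0.63, [-0.5, 0.0, -0.6]) 1.1935
1.217 False (-0.42, [-0.3, 0.3, -0.3]) 1.2184
1.242 False (0.03, [0.0, -0.7, -0.1]) 1.2434
1.267 False (-0.27, [-0.3, 0.0, 0.1]) 1.2681
1.292 False (-0.85, [-0.9, 0.0, 0.0]) 1.2909
1.317 True (-0.94, [-1.1, 0.5, 0.8]) 1.2942
1.319 True (-1.08, [-1.0, 0.2, -0.4]) 1.2934
1.318 True (-2.07, [-2.1, 0.1, -0.2]) 1.291
1.316 True (-1.27, [-1.6, 0.2, 1.4]) 1.2886
1.314 True (-0.44, [-0.5, 0.4, 0.4]) 1.2868
1.312 True (-0.45, [-0.3, 0.2, -0.7]) 1.2864
1.311 True (0.38, [0.4, 0.1, 0.0]) 1.2866
1.312 True (-0.05, [-0.0, 0.5, 0.0]) 1.2865
1.312 True (0.59, [0.4, -0.0, 0.9]) 1.2866
1.312 True (0.56, [0.5, -1.0, 0.3]) 1.2868
1.312 True (0.71, [0.7, -0.0, 0.2]) 1.2867
1.312 True (-0.25, [-0.5, -0.6, 0.7]) 1.2867
1.312 True (-0.46, [-0.5, 0.3, 0.0]) 1.2867
1.312 True (-0.83, [-0.7, -0.4, -0.7]) 1.2867
1.312 True (-0.19, [-0.2, 0.0, 0.2]) 1.2866
1.312 True (0.17, [0.2, 0.2, 0.1]) 1.2867
1.312 True (0.06, [-0.0, -0.9, 0.2]) 1.2867
1.312 True (-0.33, [-0.2, 0.4, -0.4]) 1.2869
1.312 True (0.22, [0.2, -0.5, -0.2]) 1.2866
1.312 True (-0.27, [-0.0, -0.0, -1.1]) 1.2866
1.312 True (-0.99, [-1.0, -0.3, -0.3]) 1.2865
1.311 True (0.12, [0.2, -0.1, -0.4]) 1.2868
(-0.22, [-0.2, -0.3, -0.1]) 1.2857957608798682 17.5917
```

Run:
```python
from h import *
a,b=bot.camera("scene"),bot.camera("top")
cv2.imwrite("pics/v5.png",np.hstack([cv2.resize(a[150:280,200:310],(400,473),interpolation=cv2.INTER_CUBIC),cv2.resize(b[90:220,150:260],(400,473),interpolation=cv2.INTER_CUBIC)])[:,:,::-1])
for c in("scene","top"): print([([round(v) for v in d["bbox"]],round(d["confidence"],2)) for d in bot.search_frame(c,"knob")[:2]])
```

```text
[([264, 236, 28, 7], 0.45)]
[([223, 128, 41, 68], 0.69)]
```

View pics/v5.png

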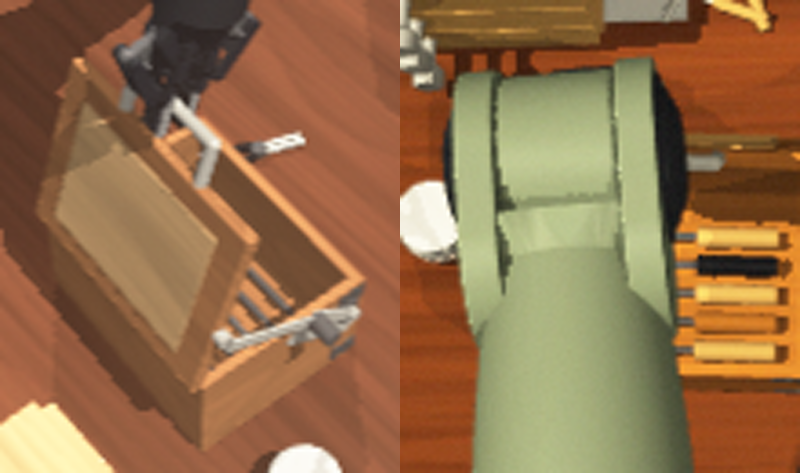

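```bash
cat >> h.py <<'E'
def onplane(px,yc,cam="scene"): # chest x,z of a pixel on plane chest y=yc
    k=bot.calibration(cam);E=k["extrinsics"];d=E[:3,:3].T@np.linalg.solve(k["mtx"],[*px,1.]);o=-E[:3,:3].T@E[:3,3]
    P=o+d*(yc-(o-C0)@cy)/(d@cy)-C0; return np.round([P@cx,P[2]],4)
E
python3 - <<'E'
from h import *
s=lambda u,v:(200+u/3.636-.4,150+v/3.636-.4)
print("knob mid",onplane(s(328,324),.1465),"knob outer end",onplane(s(336,333),.160))
print("upper pivot",onplane(s(222,340),.13),"front stay end",onplane(s(352,305),.128), "front gray",onplane(s(342,348),.125))
print("rim corner fl (expect -.0925,.12)",onplane(s(363,282),.12), "rim at hinge",onplane(s(203,388),.12))
E
```

```text
knob mid [-0.0203  0.1473] knob outer end [-0.0169  0.1537]
upper pivot [0.0848 0.2055] front stay end [-0.0696  0.107 ] front gray [-0.0698  0.0271]
rim corner fl (expect -.0925,.12) [-0.0887  0.1172] rim at hinge [0.095  0.1236]
```

Run:
```python
from h import *
l0=lid(); print("back test",go(l0-.05,.02,5),l0,lid(),ft(l0)); 
l=lid(); go(min(l+.012,l0),.02,4); bot.wait(.1); print(lid(),ft(l))
bot.set_gripper(.6); print(ft(l))
q=bot.read_tool_rot(); d=R.from_quat(np.r_[q[1:],q[0]]).apply([0,1,0])
print(bot.move_linear(bot.read_position()-d*.09,speed=.12,until_force=6))
bot.move_pose(W(-.13,.15,.30),quat(1.05)); bot.wait(.3)
a,b=bot.camera("scene"),bot.camera("top")
for c in("scene","top"):
  for t in("knob","bar","stay"): print(c,t,[([round(v) for v in d["bbox"]],round(d["confidence"],2)) for d in bot.search_frame(c,t)[:2]])
cv2.imwrite("pics/v6.png",np.hstack([cv2.resize(a[150:280,200:310],(400,473),interpolation=cv2.INTER_CUBIC),cv2.resize(b[90:220,150:260],(400,473),interpolation=cv2.INTER_CUBIC)])[:,:,::-1])
print(bot.read_clock())
```

```text
back test True 1.2861129564291416 1.2609789403862115 (3.77, [3.8, -0.0, 0.3])
1.2715205462568913 (-0.28, [-0.3, -0.8, -0.0])
(-0.08, [-0.1, -0.7, -0.1])
False
scene knob [([266, 237, 26, 8], 0.56)]
scene bar [([211, 165, 60, 90], 0.83)]
scene stay [([266, 236, 28, 12], 0.58)]
top knob [([384, 168, 53, 65], 0.16)]
top bar [([172, 123, 92, 15], 0.73)]
top stay [([166, 135, 11, 32], 0.42)]
21.6417
```

View pics/v6.png

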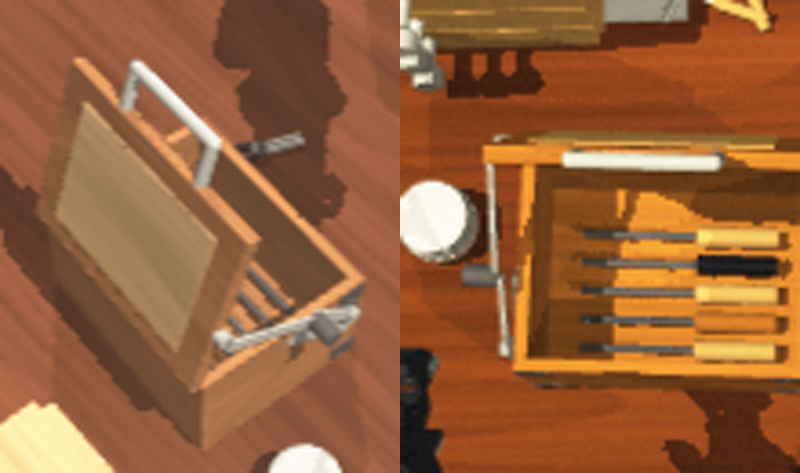

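The lid stands alone on the locked stay. The knob is at (327,326) in the scene crop and (480,275) in the top crop; I'll triangulate it and the bar.

Run:
```python
from h import *
from geo import tri
K=[bot.calibration(c) for c in("top","scene")]
T=lambda u,v:np.array((150+u/3.636-.4,90+v/3.636-.4));S=lambda u,v:np.array((200+u/3.636-.4,150+v/3.636-.4))
def loc(n,a,b):
    p,e=tri(K,[T(*a),S(*b)]); d=p-C0; print(n,np.round([d@cx,d@cy,d[2]],4),round(e,2))
loc("knob",(480,275),(327,326)); loc("anchor",(504,350),(354,318)); loc("pivot",(492,170),(222,340))
loc("barL",(568,160),(215,143)); loc("barR",(718,162),(136,66))
for a in(.8,.9,1.05): print(a,[bot.solve_ik(W(-.02+dx,.15,z),quat(a)) is not None for dx,z in((-.05,.25),(0,.16),(.015,.12))])
```

```text
knob [-0.049  -0.0986 -0.1584] 40.17
anchor [-0.1119 -0.1256 -0.2374] 39.89
pivot [ 0.0534 -0.1187 -0.1134] 35.15
barL [ 0.0152 -0.1801  0.1374] 37.73
barR [ 0.0185 -0.3063  0.1444] 36.48
0.8 [True, True, True]
0.9 [True, True, True]
1.05 [True, True, True]
```

Run:
```python
from h import *
from geo import tri
K=[bot.calibration(c) for c in("top","scene")]
T=lambda u,v:np.array((150+(u-400)/3.636-.4,90+v/3.636-.4));S=lambda u,v:np.array((200+u/3.636-.4,150+v/3.636-.4))
def loc(n,a,b):
    p,e=tri(K,[T(*a),S(*b)]); d=p-C0; print(n,np.round([d@cx,d@cy,d[2]],4),round(e,2))
loc("knob",(480,275),(327,326)); loc("anchor",(504,350),(354,318)); loc("pivot",(492,170),(222,340))
loc("barL",(568,160),(215,143)); loc("barR",(718,162),(136,66))
```

```text
knob [-0.0192  0.1471  0.1458] 0.11
anchor [-0.0716  0.1338  0.09  ] 0.59
pivot [0.0667 0.1275 0.1809] 4.0
barL [0.0317 0.0518 0.3411] 0.56
barR [ 0.0326 -0.0518  0.3389] 0.19
```

Run:
```python
from h import *
a=1.05; bot.set_gripper(0.0)
K=np.array([-.0192,.146]); A=np.array([-.0705,.097]); r=np.hypot(*(K-A)); d=np.array([np.cos(a),-np.sin(a)])
def tip(dz,gap=0):
    z=K[1]-dz; k=np.array([A[0]+np.sqrt(r*r-(z-A[1])**2),z]); t=k-d*(.009+gap); return W(t[0],.150,t[1])
bot.move_pose(tip(0,.05),quat(a)); F0=bot.read_ft_force()
print("touch",bot.move_linear(tip(0,-.006),speed=.03,until_force=2.5),(bot.read_position()-tip(0)).round(4),(bot.read_ft_force()-F0).round(1))
for dz in(.005,.01,.015,.02,.025,.03):
    h=bot.move_linear(tip(dz),speed=.03,until_force=12); print(dz,h,(bot.read_ft_force()-F0).round(1))
    if h: break
bot.wait(.2); a1=bot.camera("scene")
print(bot.read_clock())
cv2.imwrite("pics/v7.png",cv2.resize(a1[150:280,200:310],(507,600),interpolation=cv2.INTER_CUBIC)[:,:,::-1])
```

```text
touch False [ 0.0029 -0.0001 -0.0051] [-2.   0.8  1.8]
0.005 False [-3.8  0.2  1.5]
0.01 False [-1.7  0.9  0.4]
0.015 False [-1.6  0.5  0. ]
0.02 False [-1.8 -0.7 -1. ]
0.025 False [-0.3  0.2  0.2]
0.03 False [-0.9 -0.5 -0.4]
26.975
```

View pics/v7.png

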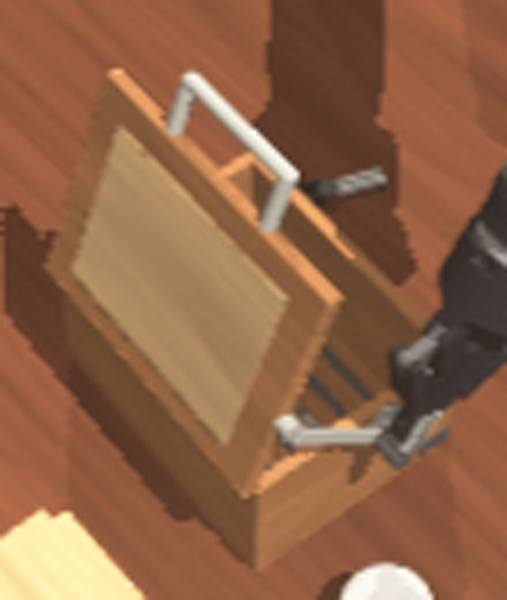

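The stay has broken below the line and the lid still stands: the upper link runs from (285,430) to (385,437), with the fingertips at (395,445). I'll retract and find the lid angle.

Run:
```python
from h import *
d=app(1.05); print(bot.move_linear(bot.read_position()-d*.07,speed=.15,until_force=8))
bot.move_pose(W(-.16,.12,.30),quat(1.15)); bot.wait(.2)
a,b=bot.camera("scene"),bot.camera("top")
cv2.imwrite("pics/v8.png",np.hstack([cv2.resize(a[150:280,200:310],(400,473),interpolation=cv2.INTER_CUBIC),cv2.resize(b[90:220,150:260],(400,473),interpolation=cv2.INTER_CUBIC)])[:,:,::-1])
print(bot.read_clock())
```

```text
False
28.6
```

View pics/v8.png

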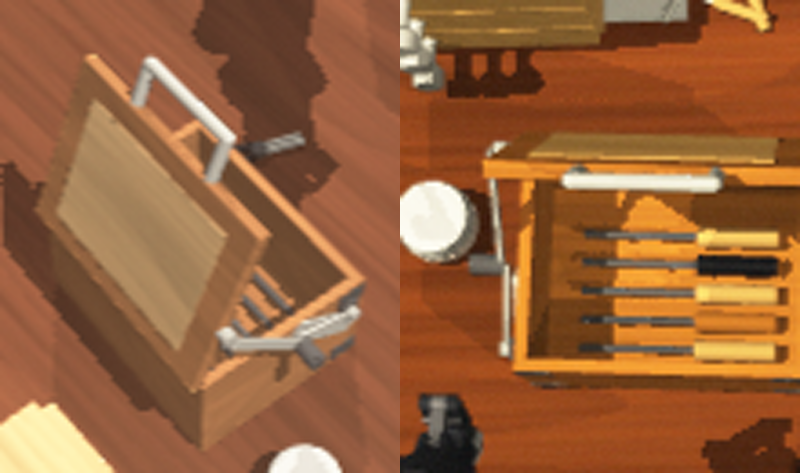

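Run:
```python
from h import *
from geo import tri
K=[bot.calibration(c) for c in("top","scene")]
T=lambda u,v:np.array((150+(u-400)/3.636-.4,90+v/3.636-.4));S=lambda u,v:np.array((200+u/3.636-.4,150+v/3.636-.4))
ths=[]
for a,b in(((568,181),(233,141)),((718,184),(153,64))):
    p,e=tri(K,[T(*a),S(*b)]); g=p-H; ths.append(np.arctan2(g[2],-g@cx)-PHI); print(np.round([(p-C0)@cx,(p-C0)@cy,p[2]],4),round(e,2),ths[-1])
th=np.mean(ths); assert 1.05<th<1.27
bot.set_gripper(.6)
bot.move_pose(*pose(th,.09)); p,q=pose(th); print("hit",bot.move_linear(p,speed=.08,until_force=4),(bot.read_position()-p).round(4),ft(th))
bot.set_gripper(.2,20); print(bot.read_gripper_width(),ft(th),th,bot.read_clock())
a=bot.camera("scene");b=bot.camera("top"); cv2.imwrite("pics/v9.png",cv2.resize(a[130:280,190:310],(480,600),interpolation=cv2.INTER_CUBIC)[:,:,::-1])
```

```text
[0.0172 0.0532 0.3344] 0.11 1.202014707330557
[ 0.0177 -0.0513  0.3322] 0.28 1.2010118920570199
hit False [0.0003 0.0001 0.0008] (-0.35, [-0.1, 0.1, -0.6])
0.19713294923588215 (0.85, [0.7, 0.3, 0.7]) 1.2015132996937883 31.7167
```

View pics/v9.png

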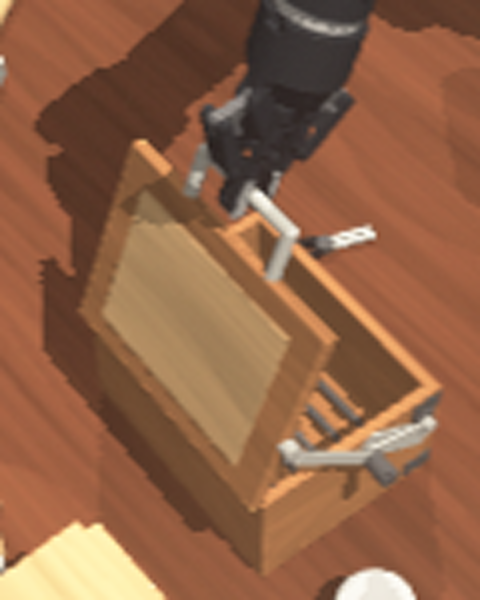

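The bar is between the fingers again, near (250,195), and the knob has stayed down near (380,465). Now I'll lower the lid.

Run:
```python
from h import *
for th in np.r_[np.arange(1.15,.05,-.1),.025,0.]:
    h=go(th,.07 if th>.3 else .04,8); f=ft(th); print(round(th,2),h,f)
    if h and th>.3: break
print(lid(),bot.read_clock())
```

```text
1.15 False (1.19, [1.2, -0.6, 0.1])
1.05 False (0.29, [0.2, -0.4, 0.3])
0.95 False (-2.43, [-1.3, 0.9, -2.3])
0.85 False (-2.58, [-0.8, -0.3, -3.1])
0.75 False (-2.95, [-3.0, -0.2, -1.2])
0.65 False (-2.93, [-3.9, 0.7, -0.6])
0.55 False (-2.67, [-4.6, -0.6, -0.2])
0.45 False (-2.8, [-4.3, 0.1, -0.9])
0.35 False (-2.84, [-3.6, -0.9, -1.7])
0.25 False (-3.96, [-2.9, 0.3, -3.3])
0.15 False (-2.13, [-1.3, 1.4, -1.9])
0.02 False (-2.52, [-0.3, 0.1, -2.5])
0.0 False (0.43, [-0.8, -0.2, 0.5])
0.0018544505901860325 38.4333
```

Run:
```python
from h import *
alpha0=.9
print("press",go(-.025,.02,4),lid(),ft(0)); go(0,.03)
bot.set_gripper(.55); print(ft(0)); print(bot.move_linear(pose(0,.09)[0],speed=.1,until_force=6))
bot.move_pose([.3,.05,.3],quat(1.3)); bot.wait(.3)
a,b=bot.camera("scene"),bot.camera("top")
cv2.imwrite("pics/v10.png",np.hstack([cv2.resize(a[150:330,180:340],(400,450),interpolation=cv2.INTER_CUBIC),cv2.resize(b[100:280,150:310],(400,450),interpolation=cv2.INTER_CUBIC)])[:,:,::-1])
a0,b0=[cv2.imread(f"pics/{c}0.png")[:,:,::-1] for c in("scene","top")]
for x,y in((a,a0),(b,b0)):
    m=(np.abs(x.astype(int)-y).max(2)>60).astype(np.uint8);n,_,s,c=cv2.connectedComponentsWithStats(m);print([s[i].tolist() for i in range(1,n) if s[i,4]>12])
print(bot.read_clock(),ft(0))
```

```text
press True -0.01700780363761792 (0.15, [2.6, -0.7, 0.1])
(-0.91, [0.5, 0.3, -0.9])
False
[[478, 0, 34, 103, 1598], [367, 9, 9, 8, 23], [348, 18, 24, 29, 292], [451, 24, 12, 19, 144], [328, 32, 7, 19, 61], [458, 40, 10, 22, 75], [341, 55, 13, 6, 52], [383, 59, 32, 29, 247], [327, 61, 23, 11, 134], [432, 61, 10, 9, 35], [466, 64, 6, 7, 20], [290, 68, 50, 44, 892], [428, 71, 10, 17, 72], [410, 76, 15, 5, 29], [405, 80, 5, 4, 14], [487, 82, 10, 8, 39], [466, 89, 8, 11, 48], [381, 90, 20, 17, 141], [467, 96, 45, 33, 783], [402, 98, 21, 4, 60], [270, 103, 24, 11, 117], [387, 102, 10, 12, 50], [397, 103, 26, 30, 400], [370, 104, 25, 29, 119], [244, 113, 35, 31, 472], [287, 119, 31, 29, 165], [309, 121, 5, 9, 16], [366, 121, 7, 9, 42], [286, 126, 52, 60, 680], [503, 126, 9, 4, 16], [463, 128, 19, 11, 51], [250, 133, 21, 32, 158], [443, 132, 61, 51, 1173], [321, 140, 40, 20, 225], [424, 171, 43, 51, 1108], [311, 182, 63, 45, 805]]
[[257, 245, 131, 139, 7921], [234, 252, 22, 31, 319], [138, 259, 95, 41, 2283], [0, 283, 102, 101, 6138], [225, 284, 20, 5, 37], [164, 301, 124, 83, 4038], [246, 333, 2, 11, 17], [289, 358, 11, 11, 57], [311, 379, 34, 5, 120]]
41.85 (0.34, [-0.3, -0.4, 0.3])
```

View pics/v10.png

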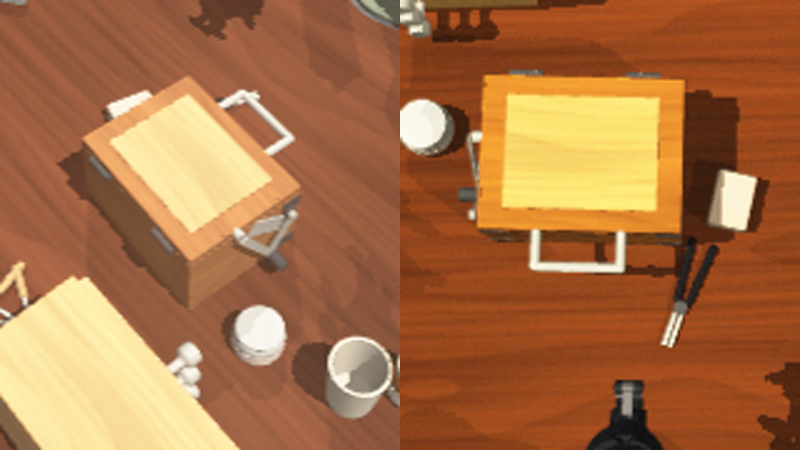

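The lid is shut and the stay folded, with the knob back low at (278,260). In both views nothing around the chest differs from the first pictures except the arm and its shadow. The gripper is clear, so I'll hand it in.

```bash
python3 -c "
from cell import bot
bot.close_job()"
```

```text
the job is handed in; nothing more can be done
```

The stay was tried once, in the order you asked, and the job was handed in at about 42 s of the 70 s allowed.

- **Raising:** I lifted the lid with the fingers loosely round the bar, and the stay came taut at about 1.29 rad.
    - Each upward push there was stopped on a 4 N change, so the force stayed well under the 14 N slip limit. My loop repeated that push about 20 times before I stopped it, more often than needed.
    - A gentle 5 N pull back was resisted, and the knob stood about 26 mm above the rim, so the stay was locked.
- **Standing alone:** With the gripper fully away, the lid stood on the stay at about 1.27 rad.
- **Breaking the joint:** I pressed the knob down about 30 mm with roughly 4 N. The stay stayed broken and the lid stood by itself at 1.20 rad.
- **Lowering:** I took the bar again and lowered the lid all the way with it resting on the fingers. A light press at the bottom met a firm stop.

In the last pictures the lid is shut and the stay folded. The chest, the stay and the things next to them match the first pictures, and the gripper is open and clear. I did not measure the bracket for slip directly; it only looked unchanged in the pictures. I found no failed or conflicting checks on the result.

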